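# Find the full tin of flower pin-holders by feel

### The arm

A 6-joint arm with a two-finger parallel gripper is mounted at the origin on the work surface. World frame = base frame: x ahead of the robot, y to its left, z up, the work surface at z = 0. Lengths are in mm, angles in degrees, forces in N, time in s.
With the tool pointing down it reaches from about 350 to 850 mm from the base axis. Payload 8.1 kg.
Tool frame: the origin (TCP) lies midway between the tips of the shut fingers; the grasp point (between the pads) lies 19 mm behind it; z points along the fingers, y is the line along which they close (so a half turn about z gives the same grasp; the last joint's range is limited). The gripper opens to 85 mm and grips with 20 to 120 N. Pads are 22 mm wide; open, the fingers measure 114 mm over their backs; the gripper's body (76 mm by 85 mm) begins 54 mm behind the grasp point. The pads swing forward as they close: fully open they stand 13 mm farther back than shut.
Start: joints at [-80.18, 7.471, 85.268, -0, 87.261, -4.893], TCP at [152.412, -580.324, 231.292] pointing down, gripper open.
Joint ranges: [-169.43, 169.43], [-51.17, 129.36], [1.28, 143.12], [-76.62, 256.62], [0, 156.53], [-152.29, 152.29]. Speed limits (degrees/s): [136.94, 136.94, 159.86, 180, 180, 180].

### API

Orientations are given as [roll, pitch, yaw] about the fixed x, y, z axes, in that order (R = Rz(yaw) Ry(pitch) Rx(roll)).
In Python, from bench import sense, snapshot, camera_params, hand_in, masks_of, pinpoint gives the robot as it stands.
- The arm moves only by the tool step_arm, never from a script. Its argument "targets" is a list of rows, each an object with "angular": the turn, a rotation vector about the tool's x, y, z scaled (see below), a list of three; "dp": the shift along the tool's x, y, z scaled (see below), a list of three; "fingers": the closure, from 0 (fully open) to 1 (shut). A call has exactly 8 rows; each row is the pose to reach, as a shift and turn from the pose commanded when the call began, along the tool's axes at that moment, turning the shorter way round; what a row does not reach only later rows make up. The controller multiplies each number of a shift by 0.2 m and each number of a turn by 180 degrees. A row lasts 1/8 s, in which the tool goes at most 62.5 mm and 10.7 degrees, less where a joint would pass 70% of its speed; a pose out of reach is approached as far as the arm can. A call with a number of a shift or a turn outside -1 to 1 is refused whole. A call with a gripper value outside its range is refused whole. The fingers move at their own pace and stop on an object; "newtons" is the grip in N (left out, the last holds). Time passes only in rows, so rows that repeat a pose let the fingers close, or fill a call up. It gives the time, the measured TCP pose, the force, the opening and the grip force at its end, in the units of the state.
- sense(): the state, without advancing time (a new reading comes with each control period).
- snapshot(name): name is "side" or "top" or "wrist"; returns the picture (400x640x3 uint8, blue, green, red); there is no depth.
- camera_params(name): a dict with "vfov" (degrees; the focal length in pixels is half the picture's height over the tangent of half this angle, whatever the lens; pixels are square), "cx", "cy" (the principal point, pixels), "D" ([k1, k2, p1, p2, k3] as OpenCV has them; the pictures are not rectified), "R" (3x3) and "t" (3): a world point X has camera coordinates R X + t. Camera axes: x right, y down, z forward; pixel columns grow to the right and rows downward; lengths in mm; the calibration is good to about 2 mm. A picture is of the moment at which its call begins: read the wrist's pose just before it. camera_params takes no time and is no camera call; for the wrist camera it gives the pose at the moment of the call.
- hand_in(): hands the job in; it is judged then, once.
Trained networks look in the newest picture that a camera, given by its name, has taken for a name from the list of things; names that differ only in an ending like _2 or _b are one class to them, and where a whole thing is asked for, a point or a joint stands for the part that bears it (a point fixed in the world has none). Each returns a list of dicts, best first, with "conf" (0 to 1); they miss things now and then, are a little off and sometimes report something else, mostly with a low value. They report only what shows in the picture. A call takes as long as a camera call. They do not tell look-alikes from the thing itself.
- masks_of(camera, label): "pixels" (400x640 bool, what is visible of it) and "at" ([column, row] in pixels, amid what is visible of it).
- pinpoint(camera, label): "at" ([column, row] in pixels: a listed point, or the origin of a listed thing).
The state is a dict: "time": time; "joint_pos": joint angles; "qd": joint speeds; "joint_efforts": joint torques, N m; "tool_pos": TCP position; "tcp_rot": TCP orientation; "ft_force": force on the tool from outside, world axes, zero at the start; "wrist_torque": the same for the moment, N m; "finger_gap": finger opening in mm; "grip_force": force on a finger pad.
Only numpy, scipy, OpenCV 4.12 (cv2) and the standard library are available. Lean on these libraries where they do the work, as an engineer would, in place of code of your own. Each camera call takes 0.05 s, during which the arm holds its last target. There are 200 camera calls.

### The job

Only one of the three identical tins on the wooden board is still full of pin-holders: lift them a few centimetres clear of the board one at a time, starting with the left one, then the middle, then the right (as seen from the robot), and feel which is heaviest, leaving the two lighter tins standing upright on the board. Finish holding the heaviest in the gripper, upright and still, at least 15 cm above the board; do not put it down at the end, and leave the other things on the counter alone.

Things in the scene. Friction and masses are not known exactly. Their poses are not given: they have to be found in the camera images.
- tin_1: the left tin at the start, as seen from the robot (left = +y): closed, round, pink with a white band and a brass-coloured lid that cannot come off, 60 mm across, 88 mm high. Origin at the centre of its underside, z up. The three look alike; inside each is an unseen stack of metal pin-holders (the full stack is called pins_full, and is in a different tin each time).
- tin_2: the middle tin at the start, as seen from the robot (left = +y): closed, round, pink with a white band and a brass-coloured lid that cannot come off, 60 mm across, 88 mm high. Origin at the centre of its underside, z up. The three look alike; inside each is an unseen stack of metal pin-holders (the full stack is called pins_full, and is in a different tin each time).
- tin_3: the right tin at the start, as seen from the robot (left = +y): closed, round, pink with a white band and a brass-coloured lid that cannot come off, 60 mm across, 88 mm high. Origin at the centre of its underside, z up. The three look alike; inside each is an unseen stack of metal pin-holders (the full stack is called pins_full, and is in a different tin each time).
- board: fixed wooden board on which the tins stand, 140 x 400 mm, 18 mm thick; origin at the centre of its underside, x across it (away from the robot), y along it to the left, z up. The tins start along its y axis, about 125 mm apart. A tin with its contents weighs 250 to 700 g, the heaviest at least 120 g more than either other.
- ribbon: reel of red ribbon with white flanges, standing on end, 84 mm across, 60 mm high; a loose bystander. Origin at the centre of its underside.
- candle: ivory pillar candle, 60 mm across, 92 mm high; a loose bystander. Origin at the centre of its underside.
- giftbox: closed purple gift box with a gold band, 94 x 94 mm, 61 mm high; a loose bystander. Origin at the centre of its underside.
- tape: roll of brown parcel tape lying flat, 100 mm across, 45 mm high; a loose bystander. Origin at the centre of its underside.
Not all that is in view belongs to the job. Leave any green or turquoise look-alike of the tin_2 alone.

How it is judged (in metres and radians):
On the way, in this order (a step that is already met when the one before it is completed fails the run):
1. the left tin is lifted clear of the board in the gripper while the other two stand upright on the board (z of tin_1 in the frame of board above 0.033 m and angle between tin_1's own z axis and vertical below 0.4 rad and contact force between tin_1 and the fingers above 1 N and z of tin_2 in the frame of board between 0.013 and 0.022 m and x of tin_2 in the frame of board between -0.07 and 0.07 m and y of tin_2 in the frame of board between -0.2 and 0.2 m and angle between each of tin_2, tin_3's own z axis and vertical below 0.1 rad and z of tin_3 in the frame of board between 0.013 and 0.022 m and x of tin_3 in the frame of board between -0.07 and 0.07 m and y of tin_3 in the frame of board between -0.2 and 0.2 m), for 0.2 s.
2. the middle tin is lifted clear of the board in the gripper while the other two stand upright on the board (z of tin_2 in the frame of board above 0.033 m and angle between tin_2's own z axis and vertical below 0.4 rad and contact force between tin_2 and the fingers above 1 N and z of tin_1 in the frame of board between 0.013 and 0.022 m and x of tin_1 in the frame of board between -0.07 and 0.07 m and y of tin_1 in the frame of board between -0.2 and 0.2 m and angle between each of tin_1, tin_3's own z axis and vertical below 0.1 rad and z of tin_3 in the frame of board between 0.013 and 0.022 m and x of tin_3 in the frame of board between -0.07 and 0.07 m and y of tin_3 in the frame of board between -0.2 and 0.2 m), for 0.2 s.
3. the right tin is lifted clear of the board in the gripper while the other two stand upright on the board (z of tin_3 in the frame of board above 0.033 m and angle between tin_3's own z axis and vertical below 0.4 rad and contact force between tin_3 and the fingers above 1 N and z of tin_1 in the frame of board between 0.013 and 0.022 m and x of tin_1 in the frame of board between -0.07 and 0.07 m and y of tin_1 in the frame of board between -0.2 and 0.2 m and angle between each of tin_1, tin_2's own z axis and vertical below 0.1 rad and z of tin_2 in the frame of board between 0.013 and 0.022 m and x of tin_2 in the frame of board between -0.07 and 0.07 m and y of tin_2 in the frame of board between -0.2 and 0.2 m), for 0.2 s.
At the end, for the whole second after the job is handed in: The heaviest tin is held by the fingers, its underside more than 120 mm above the board's top, within 0.25 rad of upright and still (below 30 mm/s); the other two stand upright (within 0.1 rad) on the board, at rest and not touched by the fingers (((distance between pins_full and tin_1 below 0.03 m and z of tin_1 in the frame of board above 0.138 m and angle between tin_1's own z axis and vertical below 0.25 rad and contact force between tin_1 and the fingers above 1 N and linear speed of each of tin_1, tin_2, tin_3 below 0.03 m/s and z of tin_2 in the frame of board between 0.013 and 0.022 m and x of tin_2 in the frame of board between -0.07 and 0.07 m and y of tin_2 in the frame of board between -0.2 and 0.2 m and angle between each of tin_2, tin_3's own z axis and vertical below 0.1 rad and contact force between each of tin_2, tin_3 and the fingers below 0.2 N and z of tin_3 in the frame of board between 0.013 and 0.022 m and x of tin_3 in the frame of board between -0.07 and 0.07 m and y of tin_3 in the frame of board between -0.2 and 0.2 m) or (distance between pins_full and tin_2 below 0.03 m and z of tin_2 in the frame of board above 0.138 m and angle between tin_2's own z axis and vertical below 0.25 rad and contact force between tin_2 and the fingers above 1 N and linear speed of each of tin_2, tin_1, tin_3 below 0.03 m/s and z of tin_1 in the frame of board between 0.013 and 0.022 m and x of tin_1 in the frame of board between -0.07 and 0.07 m and y of tin_1 in the frame of board between -0.2 and 0.2 m and angle between each of tin_1, tin_3's own z axis and vertical below 0.1 rad and contact force between each of tin_1, tin_3 and the fingers below 0.2 N and z of tin_3 in the frame of board between 0.013 and 0.022 m and x of tin_3 in the frame of board between -0.07 and 0.07 m and y of tin_3 in the frame of board between -0.2 and 0.2 m) or (distance between pins_full and tin_3 below 0.03 m and z of tin_3 in the frame of board above 0.138 m and angle between tin_3's own z axis and vertical below 0.25 rad and contact force between tin_3 and the fingers above 1 N and linear speed of each of tin_3, tin_1, tin_2 below 0.03 m/s and z of tin_1 in the frame of board between 0.013 and 0.022 m and x of tin_1 in the frame of board between -0.07 and 0.07 m and y of tin_1 in the frame of board between -0.2 and 0.2 m and angle between each of tin_1, tin_2's own z axis and vertical below 0.1 rad and contact force between each of tin_1, tin_2 and the fingers below 0.2 N and z of tin_2 in the frame of board between 0.013 and 0.022 m and x of tin_2 in the frame of board between -0.07 and 0.07 m and y of tin_2 in the frame of board between -0.2 and 0.2 m))); the arm keeps its last pose, push and grip.
It fails at once if a bystander is pushed more than 30 mm or tipped over (distance of any of ribbon, candle, giftbox, tape from where it was at the start of the episode above 0.03 m or angle between any of ribbon, candle, giftbox, tape's own z axis and vertical above 0.4 rad).
It also fails if it takes over 67 s, if anything falls off the work surface, if the arm or the gripper's body presses on something with over 40 N, if the wrist force passes 120 N, or if a joint passes its speed limit or range.

## Working session

There is one attempt and no reset: what is moved stays moved. The work goes in short steps, Python scripts to look and compute and a tool call to move; the robot and the scene stay as the last step left them, time stands still between calls to the robot, and variables do not carry over. Pictures are saved under pics/ and viewed, at most 10 in all, crops included, and the job is handed in when it is done.

Besides the shell and the picture viewer there is one more tool, called by a JSON object that holds its "name" and its "arguments". step_arm: Moves the arm, as the interface text tells. Its arguments: {"type":"object","properties":{"targets":{"type":"array","items":{"type":"object","properties":{"angular":{"type":"array","items":{"type":"number","minimum":-1,"maximum":1}},"dp":{"type":"array","items":{"type":"number","minimum":-1,"maximum":1}},"fingers":{"type":"number"}}}},"newtons":{"type":"number"}},"required":["targets"]}

```bash
mkdir -p pics
cat > h.py <<'E'
import numpy as np, cv2
from bench import *
def cam(n):
    p=camera_params(n); f=200/np.tan(np.radians(p['vfov'])/2)
    return np.array([[f,0,p['cx']],[0,f,p['cy']],[0,0,1]]),np.array(p['D'],float),np.array(p['R'],float),np.array(p['t'],float)
def ray(n,px,z):
    K,D,R,t=cam(n); u=cv2.undistortPoints(np.array([[px]],float),K,D)[0,0]
    d=R.T@np.array([u[0],u[1],1]); c=-R.T@t
    return c+d*(z-c[2])/d[2]
E
python3 - <<'E'
from h import *
s=sense(); print(s)
a=snapshot('top');b=snapshot('side')
cv2.imwrite('pics/a.png',a);cv2.imwrite('pics/b.png',b)
for c in('top','side'):
  for l,z in(('tin_1',18),('board',0),('candle',0),('ribbon',0),('giftbox',0),('tape',0)):
    for d in pinpoint(c,l): print(c,l,round(d['conf'],2),np.round(d['at']),np.round(ray(c,d['at'],z)))
E
```

```text
{'time': 0.0, 'joint_pos': array([-8.01799935e+01,  7.51395996e+00,  8.53302475e+01,  4.05351062e-04,
        8.72635660e+01, -4.89451110e+00]), 'qd': array([-0.02395302, -0.02490639, -0.06529687, -0.11336063,  0.00436152,
       -0.08273024]), 'joint_efforts': array([ 1.42938472e-03, -5.69409406e+01, -5.00546873e+01, -2.94092579e-04,
        1.45803590e-02, -6.41848533e-05]), 'tool_pos': array([ 152.31411218, -579.7585368 ,  230.24714742]), 'tcp_rot': array([-1.79892654e+02, -9.59875669e-03,  1.47144889e+01]), 'ft_force': array([-0.34728366,  0.44807277, -0.16599214]), 'wrist_torque': array([-0.00989277, -0.06286333, -0.011936  ]), 'grip_force': 0.0, 'finger_gap': 85.51506200397601}
top tin_1 0.83 [399. 208.] [ 552. -205.   18.]
top tin_1 0.81 [330. 284.] [341. -12.  18.]
top tin_1 0.8 [312. 228.] [494.  41.  18.]
top tin_1 0.75 [410. 157.] [ 703. -240.   18.]
top tin_1 0.67 [350. 223.] [508. -66.  18.]
top tin_1 0.6 [362. 289.] [329. -97.  18.]
top board 0.64 [353. 223.] [512. -75.   0.]
top candle 0.66 [355. 144.] [743. -83.   0.]
top ribbon 0.96 [285. 139.] [756. 122.   0.]
top giftbox 0.71 [286. 138.] [760. 118.   0.]
top giftbox 0.59 [180. 212.] [537. 415.   0.]
top tape 0.79 [469. 231.] [ 491. -407.    0.]
side tin_1 0.88 [326. 220.] [498.  43.  18.]
side tin_1 0.87 [350. 166.] [ 544. -205.   18.]
side tin_1 0.83 [317. 144.] [ 697. -245.   18.]
side tin_1 0.78 [375. 232.] [343.   5.  18.]
side tin_1 0.64 [336. 196.] [518. -63.  18.]
side tin_1 0.64 [394. 217.] [319. -79.  18.]
side board 0.79 [338. 194.] [523. -87.   0.]
side board 0.22 [283. 169.] [743. -88.   0.]
side candle 0.96 [282. 168.] [750. -94.   0.]
side ribbon 0.82 [246. 205.] [760. 109.   0.]
side giftbox 0.95 [243. 304.] [556. 410.   0.]
side tape 0.66 [390. 144.] [ 473. -396.    0.]
```

View pics/a.png

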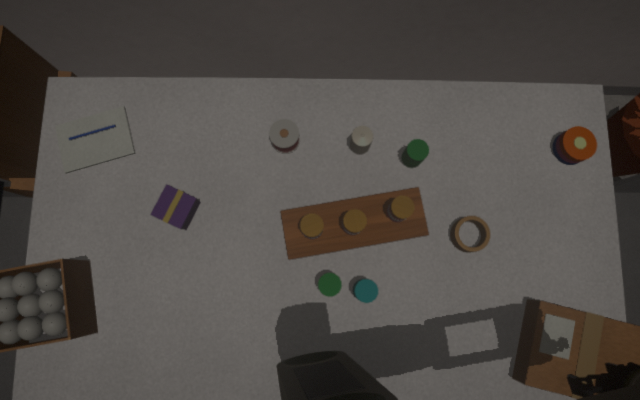

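View pics/b.png

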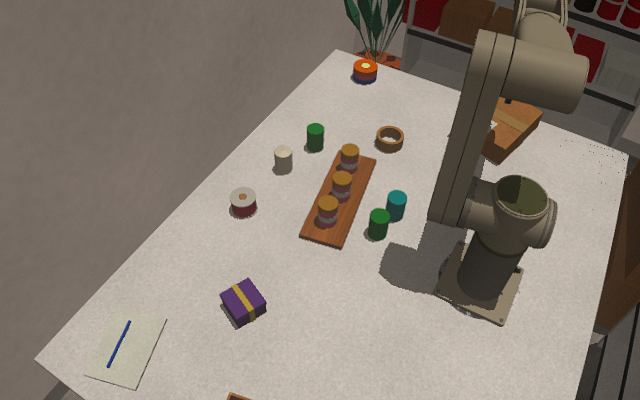

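Run:
```python
from h import *
# lids: fit via mask top; report mask-based estimates
for c in('top','side'):
  for d in masks_of(c,'tin_1'):
    m=d['pixels'];r,cc=np.where(m)
    best=[]
    # fit cylinder silhouette
    K,D,R,t=cam(c);a=np.linspace(0,2*np.pi,40)
    def sil(x,y,z0=18):
        P=np.array([[x+30*np.cos(q),y+30*np.sin(q),z] for z in(z0,z0+88) for q in a])
        p=cv2.projectPoints(P,cv2.Rodrigues(R)[0],t,K,D)[0]
        im=np.zeros(m.shape,np.uint8);cv2.fillConvexPoly(im,cv2.convexHull(np.round(p*16).astype(np.int32)),1,shift=4);return im>0
    from scipy.optimize import minimize
    for z0 in(18,0):
        f=lambda v:-(sil(*v,z0)&m).sum()/(sil(*v,z0)|m).sum()
        x0=ray(c,d['at'],z0+44)[:2]
        o=minimize(f,x0,method='Nelder-Mead',options=dict(initial_simplex=[x0,x0+[15,0],x0+[0,15]]))
        best.append((z0,np.round(o.x),round(-o.fun,3)))
    print(c,round(d['conf'],2),np.round(d['at']),best)
```

```text
top 0.75 [332. 286.] [(18, array([342.,  -7.]), np.float64(0.903)), (0, array([341.,  -7.]), np.float64(0.929))]
top 0.73 [351. 223.] [(18, array([506., -72.]), np.float64(0.961)), (0, array([508., -74.]), np.float64(0.975))]
top 0.72 [366. 287.] [(18, array([ 329., -102.]), np.float64(0.96)), (0, array([ 328., -104.]), np.float64(0.951))]
top 0.71 [399. 208.] [(18, array([ 541., -199.]), np.float64(0.841)), (0, array([ 546., -205.]), np.float64(0.867))]
top 0.65 [414. 153.] [(18, array([ 699., -241.]), np.float64(0.924)), (0, array([ 705., -245.]), np.float64(0.946))]
top 0.57 [314. 225.] [(18, array([493.,  39.]), np.float64(0.913)), (0, array([495.,  39.]), np.float64(0.943))]
side 0.96 [400. 205.] [(18, array([324., -83.]), np.float64(0.863)), (0, array([ 329., -101.]), np.float64(0.879))]
side 0.91 [349. 157.] [(18, array([ 544., -197.]), np.float64(0.864)), (0, array([ 551., -216.]), np.float64(0.887))]
side 0.85 [345. 186.] [(18, array([506., -72.]), np.float64(0.922)), (0, array([512., -86.]), np.float64(0.937))]
side 0.71 [318. 134.] [(18, array([ 696., -228.]), np.float64(0.958)), (0, array([ 706., -244.]), np.float64(0.965))]
side 0.61 [378. 222.] [(18, array([338.,   5.]), np.float64(0.814)), (0, array([345., -10.]), np.float64(0.838))]
side 0.6 [326. 210.] [(18, array([492.,  42.]), np.float64(0.922)), (0, array([499.,  30.]), np.float64(0.94))]
side 0.33 [283. 160.] [(18, array([729., -73.]), np.float64(0.852)), (0, array([741., -91.]), np.float64(0.877))]
side 0.23 [244. 299.] [(18, array([535., 436.]), np.float64(0.565)), (0, array([538., 424.]), np.float64(0.547))]
```

The pictures show the three brass-lid tins on the board: top view (312,226), (355,221) and (402,208). The green and turquoise look-alikes are at (330,284), (366,290) and (417,150). In world coordinates the tins are at about L (493,41), M (506,-72), R (544,-198). I'm moving above the left tin.

{"name": "step_arm", "arguments": {"targets": [{"dp": [0.1,-0.1,0],"fingers": 0},{"dp": [0.2,-0.21,0],"fingers": 0},{"dp": [0.31,-0.33,0],"fingers": 0},{"dp": [0.42,-0.44,0],"fingers": 0},{"dp": [0.53,-0.56,0],"fingers": 0},{"dp": [0.64,-0.68,0],"fingers": 0},{"dp": [0.75,-0.79,0],"fingers": 0},{"dp": [0.86,-0.9,0],"fingers": 0}], "newtons": 50}}

```text
validation failed for argument at $.ta...
```

{"name": "step_arm", "arguments": {"targets": [{"dp": [0.11,-0.11,0],"fingers": 0},{"dp": [0.22,-0.23,0],"fingers": 0},{"dp": [0.33,-0.34,0],"fingers": 0},{"dp": [0.44,-0.46,0],"fingers": 0},{"dp": [0.55,-0.58,0],"fingers": 0},{"dp": [0.66,-0.7,0],"fingers": 0},{"dp": [0.77,-0.81,0],"fingers": 0},{"dp": [0.86,-0.9,0],"fingers": 0}]}}

```text
validation failed for argument at $.ta...
```

{"name": "step_arm", "arguments": {"targets": [{"dp": [0.1,-0.11,0],"fingers": 0},{"dp": [0.2,-0.22,0],"fingers": 0},{"dp": [0.3,-0.33,0],"fingers": 0},{"dp": [0.4,-0.44,0],"fingers": 0},{"dp": [0.5,-0.55,0],"fingers": 0},{"dp": [0.6,-0.66,0],"fingers": 0},{"dp": [0.68,-0.74,0],"fingers": 0},{"dp": [0.72,-0.77,0],"fingers": 0}]}}

```text
validation failed for argument at $.ta...
```

```bash
cat >> h.py <<'E'
def delta(x,y,z,s=None):
    from scipy.spatial.transform import Rotation as Ro
    s=s or sense(); R=Ro.from_euler('xyz',s['tcp_rot'],degrees=True).as_matrix()
    return np.round(R.T@(np.array([x,y,z])-s['tool_pos'])/200,4)
def fit(c,label='tin_1',z0=18):
    from scipy.optimize import minimize
    out=[]
    K,D,R,t=cam(c)   # arm still: pose unchanged
    snapshot(c)
    for d in masks_of(c,label):
        m=d['pixels'];a=np.linspace(0,2*np.pi,60)
        def sil(x,y):
            P=np.array([[x+30*np.cos(q),y+30*np.sin(q),z] for z in(z0,z0+88) for q in a])
            p=cv2.projectPoints(P,cv2.Rodrigues(R)[0],t,K,D)[0]
            im=np.zeros(m.shape,np.uint8);cv2.fillConvexPoly(im,cv2.convexHull(np.clip(np.round(p*16),-30000,30000).astype(np.int32)),1,shift=4);return im>0
        f=lambda v:-(sil(*v)&m).sum()/max((sil(*v)|m).sum(),1)
        x0=ray(c,d['at'],z0+60)[:2]
        o=minimize(f,x0,method='Nelder-Mead',options=dict(initial_simplex=[x0,x0+[15,0],x0+[0,15]]))
        out.append((round(d['conf'],2),np.round(d['at']),np.round(o.x,1),round(-o.fun,3)))
    return out
E
python3 - <<'E'
from h import *
s=sense();print(s['tool_pos'],s['tcp_rot'],s['joint_pos'],s['time'])
for q in fit('wrist'): print(*q)
cv2.imwrite('pics/c.png',snapshot('wrist'))
print(sense()['tool_pos'], delta(493,41,57))
E
```

```text
[ 152.4232677  -580.33096778  231.3183782 ] [ 1.79997711e+02 -1.06139068e-03  1.47104354e+01] [-8.01795595e+01  7.46956141e+00  8.52668192e+01  1.25409211e-03
  8.72614291e+01 -4.89005485e+00] 0.8
[ 152.41762234 -580.29540848  231.27930387] [ 2.4361 -2.572   0.8716]
```

View pics/c.png

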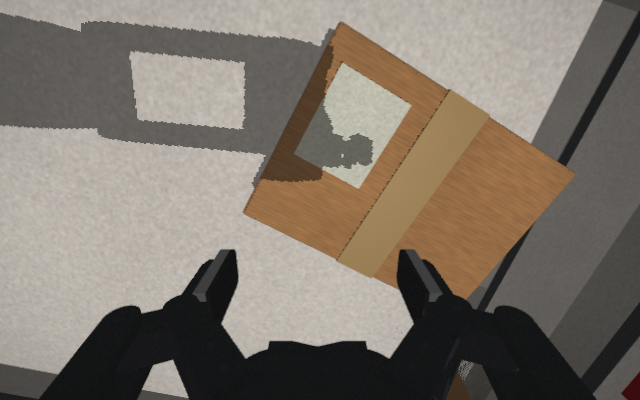

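The arm hasn't moved: the wrist view shows only the cardboard box below the start pose. The rows probably need "angular" as well.

{"name": "step_arm", "arguments": {"targets": [{"angular": [0,0,0],"dp": [0.1,-0.1,0],"fingers": 0},{"angular": [0,0,0],"dp": [0.2,-0.21,0],"fingers": 0},{"angular": [0,0,0],"dp": [0.31,-0.33,0],"fingers": 0},{"angular": [0,0,0],"dp": [0.42,-0.44,0],"fingers": 0},{"angular": [0,0,0],"dp": [0.53,-0.56,0],"fingers": 0},{"angular": [0,0,0],"dp": [0.64,-0.68,0],"fingers": 0},{"angular": [0,0,0],"dp": [0.75,-0.79,0],"fingers": 0},{"angular": [0,0,0],"dp": [0.86,-0.9,0],"fingers": 0}], "newtons": 50}}

```text
time: 1.95
tool_pos: [273.5, -361.7, 231.5]
tcp_rot: [180.0, -0.0, 14.7]
ft_force: [-0.0, 0.1, 0.1]
finger_gap: 85.4
grip_force: 0.0
```

{"name": "step_arm", "arguments": {"targets": [{"angular": [0,0,0],"dp": [0.11,-0.11,0],"fingers": 0},{"angular": [0,0,0],"dp": [0.22,-0.23,0],"fingers": 0},{"angular": [0,0,0],"dp": [0.33,-0.34,0],"fingers": 0},{"angular": [0,0,0],"dp": [0.44,-0.46,0],"fingers": 0},{"angular": [0,0,0],"dp": [0.55,-0.58,0],"fingers": 0},{"angular": [0,0,0],"dp": [0.66,-0.7,0],"fingers": 0},{"angular": [0,0,0],"dp": [0.77,-0.81,0],"fingers": 0},{"angular": [0,0,0],"dp": [0.86,-0.9,0],"fingers": 0}]}}

```text
time: 2.95
tool_pos: [394.2, -143.7, 231.5]
tcp_rot: [180.0, -0.0, 14.7]
ft_force: [1.2, -0.4, -0.5]
finger_gap: 85.3
grip_force: 0.0
```

{"name": "step_arm", "arguments": {"targets": [{"angular": [0,0,0],"dp": [0.1,-0.11,0],"fingers": 0},{"angular": [0,0,0],"dp": [0.2,-0.22,0],"fingers": 0},{"angular": [0,0,0],"dp": [0.3,-0.33,0],"fingers": 0},{"angular": [0,0,0],"dp": [0.4,-0.44,0],"fingers": 0},{"angular": [0,0,0],"dp": [0.5,-0.55,0],"fingers": 0},{"angular": [0,0,0],"dp": [0.6,-0.66,0],"fingers": 0},{"angular": [0,0,0],"dp": [0.68,-0.74,0],"fingers": 0},{"angular": [0,0,0],"dp": [0.72,-0.77,0],"fingers": 0}]}}

```text
time: 3.95
tool_pos: [494.2, 41.7, 231.3]
tcp_rot: [-180.0, 0.0, 14.8]
ft_force: [0.2, 0.4, -0.6]
finger_gap: 85.3
grip_force: 0.0
```

Run:
```python
from h import *
s=sense();print(s['tool_pos'],s['tcp_rot'],s['joint_pos'],s['time'])
cv2.imwrite('pics/d.png',snapshot('wrist'))
for q in fit('wrist'): print(*q)
print(sense()['tool_pos'], delta(493,41,57))
```

```text
[494.18310111  41.68937943 231.29722774] [-1.79995152e+02  6.10217160e-04  1.47899484e+01] [-1.10695426e+00 -8.84069185e+00  1.01448735e+02  4.49988989e-03
  8.73938720e+01  7.41028927e+01] 3.95
0.93 [386. 311.] [340.3 -91. ] 0.793
0.87 [325. 290.] [351.2  -4.5] 0.872
0.78 [536. 190.] [ 543.4 -196.4] 0.984
0.75 [320. 183.] [494.3  40.7] 0.977
0.68 [419. 195.] [505.9 -70.8] 0.965
0.68 [607.  58.] [ 699.9 -232.8] 0.96
[493.7888269   40.58588045 231.21769431] [-0.0029 -0.0031  0.8711]
```

View pics/d.png

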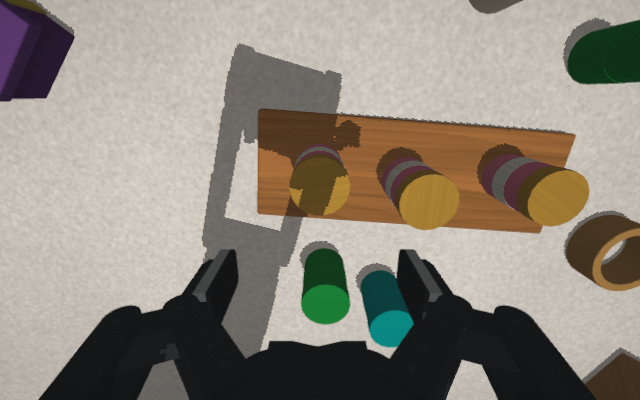

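The wrist view shows the left tin under the gripper at (320,183), with the middle at (419,195) and the right at (536,190). The fits agree with the earlier ones: (494,41), (506,-71), (543.5,-197). I'm descending, gripping and lifting 40 mm.

{"name": "step_arm", "arguments": {"targets": [{"angular": [0,0,0],"dp": [0,0,0.1],"fingers": 0},{"angular": [0,0,0],"dp": [0,0,0.23],"fingers": 0},{"angular": [0,0,0],"dp": [0,0,0.36],"fingers": 0},{"angular": [0,0,0],"dp": [0,0,0.49],"fingers": 0},{"angular": [0,0,0],"dp": [0,0,0.62],"fingers": 0},{"angular": [0,0,0],"dp": [0,0,0.74],"fingers": 0},{"angular": [0,0,0],"dp": [0,0,0.83],"fingers": 0},{"angular": [0,0,0],"dp": [0,0,0.87],"fingers": 0}]}}

```text
time: 5.1
tool_pos: [492.6, 40.4, 55.5]
tcp_rot: [-180.0, 0.1, 14.7]
ft_force: [-0.5, 0.5, 1.3]
finger_gap: 85.7
grip_force: 0.0
```

{"name": "step_arm", "arguments": {"targets": [{"angular": [0,0,0],"dp": [0,0,0],"fingers": 0},{"angular": [0,0,0],"dp": [0,0,0],"fingers": 1},{"angular": [0,0,0],"dp": [0,0,0],"fingers": 1},{"angular": [0,0,0],"dp": [0,0,0],"fingers": 1},{"angular": [0,0,0],"dp": [0,0,0],"fingers": 1},{"angular": [0,0,0],"dp": [0,0,0],"fingers": 1},{"angular": [0,0,0],"dp": [0,0,0],"fingers": 1},{"angular": [0,0,0],"dp": [0,0,0],"fingers": 1}]}}

```text
time: 6.1
tool_pos: [495.1, 40.4, 58.8]
tcp_rot: [179.9, -0.1, 14.7]
ft_force: [-1.2, -2.1, 5.9]
finger_gap: 59.2
grip_force: 54.1
```

{"name": "step_arm", "arguments": {"targets": [{"angular": [0,0,0],"dp": [0,0,-0.03],"fingers": 1},{"angular": [0,0,0],"dp": [0,0,-0.08],"fingers": 1},{"angular": [0,0,0],"dp": [0,0,-0.14],"fingers": 1},{"angular": [0,0,0],"dp": [0,0,-0.2],"fingers": 1},{"angular": [0,0,0],"dp": [0,0,-0.2],"fingers": 1},{"angular": [0,0,0],"dp": [0,0,-0.2],"fingers": 1},{"angular": [0,0,0],"dp": [0,0,-0.2],"fingers": 1},{"angular": [0,0,0],"dp": [0,0,-0.2],"fingers": 1}]}}

```text
time: 7.1
tool_pos: [493.5, 40.8, 96.8]
tcp_rot: [-180.0, 0.1, 14.7]
ft_force: [0.7, 0.1, -6.3]
finger_gap: 59.3
grip_force: 55.5
```

```bash
cat > w.py <<'E'
from h import *
F=[]
for i in range(8):
    s=sense();F.append(s['ft_force']);snapshot('side')
F=np.array(F);print(s['time'],s['tool_pos'],s['finger_gap'],s['grip_force'],'F',F.mean(0).round(2),F.std(0).round(2),s['joint_efforts'].round(2))
E
python3 w.py
```

```text
7.45 [493.87721905  40.75896412  97.28156012] 59.49247056147149 55.47643379308283 F [ 0.32  0.29 -6.66] [0.68 0.53 0.55] [ 0.000e+00 -4.728e+01 -4.974e+01 -0.000e+00  2.000e-02 -0.000e+00]
```

Left tin: about 6.66 N, or 0.68 kg. I'm setting it down, then checking how it stands.

{"name": "step_arm", "arguments": {"targets": [{"angular": [0,0,0],"dp": [0,0,0.05],"fingers": 1},{"angular": [0,0,0],"dp": [0,0,0.1],"fingers": 1},{"angular": [0,0,0],"dp": [0,0,0.15],"fingers": 1},{"angular": [0,0,0],"dp": [0,0,0.18],"fingers": 1},{"angular": [0,0,0],"dp": [0,0,0.19],"fingers": 1},{"angular": [0,0,0],"dp": [0,0,0.197],"fingers": 1},{"angular": [0,0,0],"dp": [0,0,0.2],"fingers": 1},{"angular": [0,0,0],"dp": [0,0,0.2],"fingers": 1}]}}

```text
time: 8.5
tool_pos: [493.8, 40.9, 58.9]
tcp_rot: [-180.0, 0.0, 14.7]
ft_force: [-10.7, -0.2, 9.3]
finger_gap: 59.5
grip_force: 56.5
```

{"name": "step_arm", "arguments": {"targets": [{"angular": [0,0,0],"dp": [0,0,0],"fingers": 0},{"angular": [0,0,0],"dp": [0,0,0],"fingers": 0},{"angular": [0,0,0],"dp": [0,0,0],"fingers": 0},{"angular": [0,0,0],"dp": [0,0,0],"fingers": 0},{"angular": [0,0,0],"dp": [0,0,-0.08],"fingers": 0},{"angular": [0,0,0],"dp": [0,0,-0.2],"fingers": 0},{"angular": [0,0,0],"dp": [0,0,-0.35],"fingers": 0},{"angular": [0,0,0],"dp": [0,0,-0.5],"fingers": 0}]}}

```text
time: 9.5
tool_pos: [494.0, 40.8, 159.4]
tcp_rot: [180.0, -0.1, 14.7]
ft_force: [-0.7, -0.4, -0.4]
finger_gap: 85.3
grip_force: 0.0
```

Run:
```python
from h import *
for c in('wrist','side'):
  for q in fit(c): print(c,*q)
cv2.imwrite('pics/e.png',snapshot('side')[100:280,220:480])
s=sense();print(s['time'],s['tool_pos'],s['tcp_rot'],s['finger_gap'],delta(506,-71,57))
```

```text
wrist 0.87 [319. 205.] [493.1  41.8] 0.974
wrist 0.8 [587. 210.] [ 543.3 -198.1] 0.983
wrist 0.71 [328. 316.] [355.5  -3.5] 0.549
wrist 0.68 [388. 326.] [358.6 -70.9] 0.294
wrist 0.64 [634.  56.] [ 698.6 -228.8] 0.953
side 0.94 [344. 186.] [507.8 -73.8] 0.832
side 0.89 [376. 221.] [342.5   1.6] 0.793
side 0.88 [325. 213.] [493.1  43.3] 0.86
side 0.76 [398. 206.] [324.4 -86.4] 0.899
side 0.58 [351. 157.] [ 539.  -195.3] 0.846
side 0.58 [242. 298.] [534.1 437.1] 0.536
side 0.46 [311. 136.] [ 703.9 -224.1] 0.413
side 0.22 [284. 159.] [732.6 -79.6] 0.854
9.75 [493.80566848  40.76492765 157.45225773] [ 1.79993759e+02 -1.60339207e-02  1.47160772e+01] 85.2197542246719 [-0.0831  0.5559  0.5023]
```

View pics/e.png

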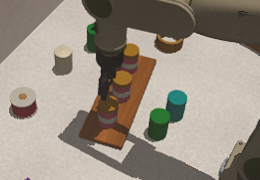

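The crop shows the left tin upright on the board (about (105,108) in the crop). The wrist fit puts it at (493,42). Next the middle tin.

{"name": "step_arm", "arguments": {"targets": [{"angular": [0,0,0],"dp": [-0.01,0.08,0],"fingers": 0},{"angular": [0,0,0],"dp": [-0.03,0.2,0],"fingers": 0},{"angular": [0,0,0],"dp": [-0.05,0.33,0],"fingers": 0},{"angular": [0,0,0],"dp": [-0.07,0.45,0],"fingers": 0},{"angular": [0,0,0],"dp": [-0.083,0.53,0],"fingers": 0},{"angular": [0,0,0],"dp": [-0.083,0.556,0],"fingers": 0},{"angular": [0,0,0],"dp": [-0.083,0.556,0.05],"fingers": 0},{"angular": [0,0,0],"dp": [-0.083,0.556,0.1],"fingers": 0}]}}

```text
time: 10.75
tool_pos: [505.8, -70.3, 136.3]
tcp_rot: [-180.0, 0.0, 14.8]
ft_force: [0.3, 1.1, -1.0]
finger_gap: 85.4
grip_force: 0.0
```

{"name": "step_arm", "arguments": {"targets": [{"angular": [0,0,0],"dp": [0,0,0.1],"fingers": 0},{"angular": [0,0,0],"dp": [0,0,0.2],"fingers": 0},{"angular": [0,0,0],"dp": [0,0,0.3],"fingers": 0},{"angular": [0,0,0],"dp": [0,0,0.37],"fingers": 0},{"angular": [0,0,0],"dp": [0,0,0.4],"fingers": 0},{"angular": [0,0,0],"dp": [0,0,0.4],"fingers": 0},{"angular": [0,0,0],"dp": [0,0,0.4],"fingers": 1},{"angular": [0,0,0],"dp": [0,0,0.4],"fingers": 1}]}}

```text
time: 11.75
tool_pos: [506.9, -71.4, 58.4]
tcp_rot: [179.9, -0.1, 14.7]
ft_force: [-0.6, -1.5, 2.0]
finger_gap: 57.7
grip_force: 59.8
```

{"name": "step_arm", "arguments": {"targets": [{"angular": [0,0,0],"dp": [0,0,0],"fingers": 1},{"angular": [0,0,0],"dp": [0,0,0],"fingers": 1},{"angular": [0,0,0],"dp": [0,0,0],"fingers": 1},{"angular": [0,0,0],"dp": [0,0,0],"fingers": 1},{"angular": [0,0,0],"dp": [0,0,0],"fingers": 1},{"angular": [0,0,0],"dp": [0,0,0],"fingers": 1},{"angular": [0,0,0],"dp": [0,0,0],"fingers": 1},{"angular": [0,0,0],"dp": [0,0,0],"fingers": 1}]}}

```text
time: 12.75
tool_pos: [506.9, -71.4, 58.4]
tcp_rot: [179.9, -0.1, 14.7]
ft_force: [-0.9, -1.1, 7.0]
finger_gap: 57.8
grip_force: 60.1
```

{"name": "step_arm", "arguments": {"targets": [{"angular": [0,0,0],"dp": [0,0,-0.03],"fingers": 1},{"angular": [0,0,0],"dp": [0,0,-0.08],"fingers": 1},{"angular": [0,0,0],"dp": [0,0,-0.14],"fingers": 1},{"angular": [0,0,0],"dp": [0,0,-0.2],"fingers": 1},{"angular": [0,0,0],"dp": [0,0,-0.2],"fingers": 1},{"angular": [0,0,0],"dp": [0,0,-0.2],"fingers": 1},{"angular": [0,0,0],"dp": [0,0,-0.2],"fingers": 1},{"angular": [0,0,0],"dp": [0,0,-0.2],"fingers": 1}]}}

```text
time: 13.75
tool_pos: [505.7, -70.9, 96.8]
tcp_rot: [-180.0, 0.0, 14.7]
ft_force: [-0.6, 0.6, -4.5]
finger_gap: 57.8
grip_force: 60.9
```

```bash
python3 w.py
```

```text
14.1 [506.03464851 -70.99225566  97.26025089] 58.02239171956007 60.896950355381705 F [-0.1   0.01 -3.69] [0.45 0.56 0.44] [-0.000e+00 -4.814e+01 -4.826e+01 -0.000e+00  1.000e-02  0.000e+00]
```

Middle tin: about 3.7 N, so lighter. I'm setting it down.

{"name": "step_arm", "arguments": {"targets": [{"angular": [0,0,0],"dp": [0,0,0.05],"fingers": 1},{"angular": [0,0,0],"dp": [0,0,0.1],"fingers": 1},{"angular": [0,0,0],"dp": [0,0,0.15],"fingers": 1},{"angular": [0,0,0],"dp": [0,0,0.18],"fingers": 1},{"angular": [0,0,0],"dp": [0,0,0.19],"fingers": 1},{"angular": [0,0,0],"dp": [0,0,0.195],"fingers": 1},{"angular": [0,0,0],"dp": [0,0,0.195],"fingers": 1},{"angular": [0,0,0],"dp": [0,0,0.195],"fingers": 1}]}}

```text
time: 15.15
tool_pos: [506.4, -71.1, 58.6]
tcp_rot: [180.0, -0.0, 14.7]
ft_force: [0.1, -0.5, -3.1]
finger_gap: 57.8
grip_force: 60.8
```

{"name": "step_arm", "arguments": {"targets": [{"angular": [0,0,0],"dp": [0,0,0],"fingers": 0},{"angular": [0,0,0],"dp": [0,0,0],"fingers": 0},{"angular": [0,0,0],"dp": [0,0,0],"fingers": 0},{"angular": [0,0,0],"dp": [0,0,0],"fingers": 0},{"angular": [0,0,0],"dp": [0,0,-0.08],"fingers": 0},{"angular": [0,0,0],"dp": [0,0,-0.2],"fingers": 0},{"angular": [0,0,0],"dp": [0,0,-0.35],"fingers": 0},{"angular": [0,0,0],"dp": [0,0,-0.5],"fingers": 0}]}}

```text
time: 16.15
tool_pos: [506.2, -71.0, 160.5]
tcp_rot: [180.0, -0.1, 14.7]
ft_force: [-0.2, 0.5, 0.0]
finger_gap: 85.4
grip_force: 0.0
```

Run:
```python
from h import *
for c in('wrist','side'):
  for q in fit(c): print(c,*q)
s=sense();print(s['time'],s['tool_pos'],s['tcp_rot'],s['finger_gap'],delta(543.5,-197.5,57))
```

```text
wrist 0.95 [243. 309.] [369.1 -33. ] 0.32
wrist 0.78 [308. 319.] [339.9 -98.5] 0.41
wrist 0.68 [314. 206.] [505.1 -65.6] 0.979
wrist 0.62 [474. 196.] [ 543.4 -196.6] 0.983
wrist 0.59 [577.  31.] [ 699.9 -235.5] 0.992
wrist 0.57 [184. 184.] [493.   42.4] 0.979
side 0.86 [376. 222.] [341.4   2.2] 0.817
side 0.75 [350. 159.] [ 540.1 -196.7] 0.702
side 0.75 [317. 137.] [ 696.4 -230.3] 0.86
side 0.71 [398. 204.] [324.9 -87.9] 0.801
side 0.69 [326. 211.] [494.6  40.8] 0.878
side 0.57 [340. 188.] [505.  -65.1] 0.832
16.35 [506.79494483 -71.16630599 159.77353667] [ 1.79931380e+02 -1.28915545e-01  1.47137012e+01] 85.54346999622607 [0.0159 0.657  0.5147]
```

The middle tin is upright at (505,-66). Next the right tin.

{"name": "step_arm", "arguments": {"targets": [{"angular": [0,0,0],"dp": [0,0.1,0],"fingers": 0},{"angular": [0,0,0],"dp": [0.01,0.24,0],"fingers": 0},{"angular": [0,0,0],"dp": [0.01,0.38,0],"fingers": 0},{"angular": [0,0,0],"dp": [0.016,0.52,0],"fingers": 0},{"angular": [0,0,0],"dp": [0.016,0.62,0],"fingers": 0},{"angular": [0,0,0],"dp": [0.016,0.655,0],"fingers": 0},{"angular": [0,0,0],"dp": [0.016,0.655,0.05],"fingers": 0},{"angular": [0,0,0],"dp": [0.016,0.655,0.1],"fingers": 0}]}}

```text
time: 17.35
tool_pos: [542.1, -196.1, 137.2]
tcp_rot: [-180.0, 0.0, 14.7]
ft_force: [0.4, 0.9, -0.2]
finger_gap: 85.7
grip_force: 0.0
```

{"name": "step_arm", "arguments": {"targets": [{"angular": [0,0,0],"dp": [0,0,0.1],"fingers": 0},{"angular": [0,0,0],"dp": [0,0,0.2],"fingers": 0},{"angular": [0,0,0],"dp": [0,0,0.3],"fingers": 0},{"angular": [0,0,0],"dp": [0,0,0.37],"fingers": 0},{"angular": [0,0,0],"dp": [0,0,0.41],"fingers": 0},{"angular": [0,0,0],"dp": [0,0,0.41],"fingers": 0},{"angular": [0,0,0],"dp": [0,0,0.41],"fingers": 1},{"angular": [0,0,0],"dp": [0,0,0.41],"fingers": 1}]}}

```text
time: 18.35
tool_pos: [543.4, -197.5, 57.8]
tcp_rot: [179.9, -0.1, 14.7]
ft_force: [-0.9, -1.7, 3.4]
finger_gap: 59.8
grip_force: 54.1
```

{"name": "step_arm", "arguments": {"targets": [{"angular": [0,0,0],"dp": [0,0,0],"fingers": 1},{"angular": [0,0,0],"dp": [0,0,0],"fingers": 1},{"angular": [0,0,0],"dp": [0,0,0],"fingers": 1},{"angular": [0,0,0],"dp": [0,0,0],"fingers": 1},{"angular": [0,0,0],"dp": [0,0,0],"fingers": 1},{"angular": [0,0,0],"dp": [0,0,0],"fingers": 1},{"angular": [0,0,0],"dp": [0,0,0],"fingers": 1},{"angular": [0,0,0],"dp": [0,0,0],"fingers": 1}]}}

```text
time: 19.35
tool_pos: [543.4, -197.5, 57.7]
tcp_rot: [179.9, -0.1, 14.7]
ft_force: [-1.0, -1.8, 6.1]
finger_gap: 60.2
grip_force: 54.4
```

{"name": "step_arm", "arguments": {"targets": [{"angular": [0,0,0],"dp": [0,0,-0.03],"fingers": 1},{"angular": [0,0,0],"dp": [0,0,-0.08],"fingers": 1},{"angular": [0,0,0],"dp": [0,0,-0.14],"fingers": 1},{"angular": [0,0,0],"dp": [0,0,-0.2],"fingers": 1},{"angular": [0,0,0],"dp": [0,0,-0.2],"fingers": 1},{"angular": [0,0,0],"dp": [0,0,-0.2],"fingers": 1},{"angular": [0,0,0],"dp": [0,0,-0.2],"fingers": 1},{"angular": [0,0,0],"dp": [0,0,-0.2],"fingers": 1}]}}

```text
time: 20.35
tool_pos: [542.1, -196.7, 95.7]
tcp_rot: [-180.0, 0.0, 14.7]
ft_force: [-0.4, -0.3, -3.7]
finger_gap: 59.7
grip_force: 54.6
```

```bash
python3 w.py
```

```text
20.7 [ 542.41593688 -196.88582228   96.27022831] 60.10784027793409 54.57263924181461 F [-0.18  0.09 -3.16] [0.36 0.46 0.56] [  0.   -57.44 -48.19  -0.     0.     0.  ]
```

Right tin: about 3.2 N. The left tin is clearly the heaviest. I'm setting the right one down and going back to the left.

{"name": "step_arm", "arguments": {"targets": [{"angular": [0,0,0],"dp": [0,0,0.05],"fingers": 1},{"angular": [0,0,0],"dp": [0,0,0.1],"fingers": 1},{"angular": [0,0,0],"dp": [0,0,0.15],"fingers": 1},{"angular": [0,0,0],"dp": [0,0,0.18],"fingers": 1},{"angular": [0,0,0],"dp": [0,0,0.19],"fingers": 1},{"angular": [0,0,0],"dp": [0,0,0.197],"fingers": 1},{"angular": [0,0,0],"dp": [0,0,0.197],"fingers": 1},{"angular": [0,0,0],"dp": [0,0,0.197],"fingers": 1}]}}

```text
time: 21.75
tool_pos: [542.7, -197.0, 57.8]
tcp_rot: [180.0, -0.0, 14.7]
ft_force: [-5.9, 2.4, 6.4]
finger_gap: 59.9
grip_force: 55.3
```

{"name": "step_arm", "arguments": {"targets": [{"angular": [0,0,0],"dp": [0,0,0],"fingers": 0},{"angular": [0,0,0],"dp": [0,0,0],"fingers": 0},{"angular": [0,0,0],"dp": [0,0,0],"fingers": 0},{"angular": [0,0,0],"dp": [0,0,0],"fingers": 0},{"angular": [0,0,0],"dp": [0,0,-0.08],"fingers": 0},{"angular": [0,0,0],"dp": [0,0,-0.2],"fingers": 0},{"angular": [0,0,0],"dp": [0,0,-0.35],"fingers": 0},{"angular": [0,0,0],"dp": [0,0,-0.5],"fingers": 0}]}}

```text
time: 22.75
tool_pos: [542.7, -197.0, 159.2]
tcp_rot: [180.0, -0.1, 14.7]
ft_force: [0.2, 0.6, -0.0]
finger_gap: 85.2
grip_force: 0.0
```

Run:
```python
from h import *
for c in('wrist','side'):
  for q in fit(c): print(c,*q)
s=sense();print(s['time'],s['tool_pos'],s['tcp_rot'],s['finger_gap'],delta(493,42,57))
```

```text
wrist 0.66 [318. 208.] [ 543.4 -195.8] 0.987
wrist 0.65 [155. 206.] [504.9 -65.2] 0.975
wrist 0.63 [ 47. 182.] [492.8  43.1] 0.985
wrist 0.59 [101. 307.] [365.  -19.2] 0.544
wrist 0.59 [431.  28.] [ 702.9 -240.3] 0.936
side 0.86 [396. 204.] [325.4 -90.6] 0.838
side 0.82 [348. 155.] [ 541.9 -193.6] 0.942
side 0.77 [379. 218.] [338.9   9.4] 0.816
side 0.74 [327. 214.] [490.9  43.4] 0.955
side 0.57 [343. 187.] [504.3 -64. ] 0.874
side 0.56 [316. 137.] [ 694.8 -227.5] 0.935
side 0.17 [243. 297.] [533.2 439.4] 0.554
22.95 [ 543.11693423 -197.2196345   158.36296154] [ 1.79904761e+02 -1.12090309e-01  1.47151989e+01] 85.71351424246284 [ 0.0605 -1.2214  0.5049]
```

{"name": "step_arm", "arguments": {"targets": [{"angular": [0,0,0],"dp": [0,-0.08,0],"fingers": 0},{"angular": [0,0,0],"dp": [0.01,-0.2,0],"fingers": 0},{"angular": [0,0,0],"dp": [0.02,-0.34,0],"fingers": 0},{"angular": [0,0,0],"dp": [0.02,-0.48,0],"fingers": 0},{"angular": [0,0,0],"dp": [0.03,-0.62,0],"fingers": 0},{"angular": [0,0,0],"dp": [0.04,-0.76,0],"fingers": 0},{"angular": [0,0,0],"dp": [0.04,-0.88,0],"fingers": 0},{"angular": [0,0,0],"dp": [0.05,-1.0,0],"fingers": 0}]}}

```text
time: 23.95
tool_pos: [499.7, 1.5, 156.0]
tcp_rot: [-179.9, 0.1, 14.8]
ft_force: [-0.0, 1.1, 0.4]
finger_gap: 85.2
grip_force: 0.0
```

{"name": "step_arm", "arguments": {"targets": [{"angular": [0,0,0],"dp": [0,-0.1,0],"fingers": 0},{"angular": [0,0,0],"dp": [0.01,-0.18,0],"fingers": 0},{"angular": [0,0,0],"dp": [0.01,-0.22,0],"fingers": 0},{"angular": [0,0,0],"dp": [0.01,-0.22,0],"fingers": 0},{"angular": [0,0,0],"dp": [0.01,-0.22,0.07],"fingers": 0},{"angular": [0,0,0],"dp": [0.01,-0.22,0.17],"fingers": 0},{"angular": [0,0,0],"dp": [0.01,-0.22,0.27],"fingers": 0},{"angular": [0,0,0],"dp": [0.01,-0.22,0.37],"fingers": 0}]}}

```text
time: 24.95
tool_pos: [491.6, 41.4, 81.1]
tcp_rot: [-180.0, 0.1, 14.6]
ft_force: [0.6, 0.0, -0.5]
finger_gap: 85.6
grip_force: 0.0
```

{"name": "step_arm", "arguments": {"targets": [{"angular": [0,0,0],"dp": [0,0,0.08],"fingers": 0},{"angular": [0,0,0],"dp": [0,0,0.13],"fingers": 0},{"angular": [0,0,0],"dp": [0,0,0.13],"fingers": 0},{"angular": [0,0,0],"dp": [0,0,0.13],"fingers": 1},{"angular": [0,0,0],"dp": [0,0,0.13],"fingers": 1},{"angular": [0,0,0],"dp": [0,0,0.13],"fingers": 1},{"angular": [0,0,0],"dp": [0,0,0.13],"fingers": 1},{"angular": [0,0,0],"dp": [0,0,0.13],"fingers": 1}]}}

```text
time: 25.95
tool_pos: [493.4, 41.7, 58.4]
tcp_rot: [179.9, -0.1, 14.7]
ft_force: [-0.3, -3.9, 6.3]
finger_gap: 59.4
grip_force: 54.6
```

{"name": "step_arm", "arguments": {"targets": [{"angular": [0,0,0],"dp": [0,0,0],"fingers": 1},{"angular": [0,0,0],"dp": [0,0,0],"fingers": 1},{"angular": [0,0,0],"dp": [0,0,-0.05],"fingers": 1},{"angular": [0,0,0],"dp": [0,0,-0.13],"fingers": 1},{"angular": [0,0,0],"dp": [0,0,-0.23],"fingers": 1},{"angular": [0,0,0],"dp": [0,0,-0.33],"fingers": 1},{"angular": [0,0,0],"dp": [0,0,-0.43],"fingers": 1},{"angular": [0,0,0],"dp": [0,0,-0.53],"fingers": 1}]}}

```text
time: 26.95
tool_pos: [491.7, 42.4, 164.1]
tcp_rot: [-180.0, 0.0, 14.7]
ft_force: [0.6, 0.6, -7.4]
finger_gap: 59.5
grip_force: 55.7
```

{"name": "step_arm", "arguments": {"targets": [{"angular": [0,0,0],"dp": [0,0,-0.1],"fingers": 1},{"angular": [0,0,0],"dp": [0,0,-0.2],"fingers": 1},{"angular": [0,0,0],"dp": [0,0,-0.3],"fingers": 1},{"angular": [0,0,0],"dp": [0,0,-0.36],"fingers": 1},{"angular": [0,0,0],"dp": [0,0,-0.4],"fingers": 1},{"angular": [0,0,0],"dp": [0,0,-0.4],"fingers": 1},{"angular": [0,0,0],"dp": [0,0,-0.4],"fingers": 1},{"angular": [0,0,0],"dp": [0,0,-0.4],"fingers": 1}]}}

```text
time: 27.95
tool_pos: [491.6, 42.1, 242.0]
tcp_rot: [-180.0, 0.1, 14.7]
ft_force: [-0.7, 1.1, -6.3]
finger_gap: 59.5
grip_force: 55.8
```

```bash
python3 w.py; python3 -c "
from h import *
cv2.imwrite('pics/f.png',cv2.resize(snapshot('side')[60:320,180:480],None,fx=2,fy=2))"
```

```text
28.3 [492.01897605  42.14925517 242.81768874] 59.28876675256538 55.78497067093849 F [ 0.09  0.23 -6.87] [0.43 0.63 0.56] [-0.000e+00 -4.484e+01 -5.386e+01 -0.000e+00  1.000e-02 -0.000e+00]
```

View pics/f.png

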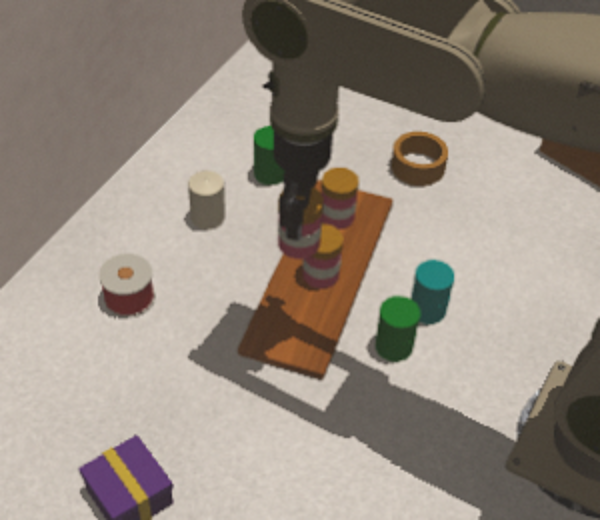

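The crop shows the left tin held upright at about (300,235). The other two stand on the board at (340,195) and (322,258). The held tin weighs about 6.9 N and hangs about 184 mm above the board.

```bash
python3 -c "
from bench import *
print(hand_in())"
```

```text
the job is handed in; nothing more can be done
None
```

The job is handed in: the left tin is the heaviest (about 0.7 kg, against 0.38 kg middle and 0.32 kg right), held upright and still about 18 cm above the board, with the other two standing on it; no verdict came back.

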